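# Clear the bench after a titration

### The arm

A 7-joint arm with a two-finger parallel gripper is mounted at the origin on the work surface. World frame = base frame: x ahead of the robot, y to its left, z up, the work surface at z = 0. Lengths are in m, angles in degrees, forces in N, time in s.
With the tool pointing down it reaches from about 0.425 to 0.875 m from the base axis. Payload 4.7 kg.
Tool frame: the origin (TCP) lies between the finger pads; the fingertips stand 8 mm ahead of it and the grasp point (between the pads) lies 11 mm behind it; z points along the fingers, y is the line along which they close (so a half turn about z gives the same grasp; the last joint's range is limited). The gripper opens to 87 mm and grips with 3 to 60 N. Pads are 19 mm wide; open, the fingers measure 117 mm over their backs; the gripper's body (75 mm by 190 mm) begins 51 mm behind the grasp point.
Start: joints at [-69.723, 18.392, -4.016, 83.108, 1.295, 78.541, -3.26], TCP at [0.217, 0.613, 0.231] pointing down, gripper open.
Joint ranges: [-163.93, 163.93], [-17.29, 119.83], [-79.2, 71.16], [3.27, 140.29], [-89.18, 269.18], [5.43, 117.66], [-154.24, 154.24]. Speed limits (degrees/s): [147.25, 147.25, 180, 180, 180, 180, 180].

### API

Orientations are given as [roll, pitch, yaw] about the fixed x, y, z axes, in that order (R = Rz(yaw) Ry(pitch) Rx(roll)).
In Python, from cell import env, viewer gives the robot as it stands. The module is installed in compiled form; this text tells all that it offers.
- The arm moves only by the tool arm_command, never from a script. Its argument "series" is a list of rows, each a list of 2 entries, a list of its own where there are three numbers: the shift along the tool's x, y, z in mm, then the turn about the tool's z in rad. A call has exactly 5 rows; each row is the pose to reach, as a shift and turn from the pose commanded when the call began, along the tool's axes at that moment; what a row does not reach only later rows make up. A row lasts 1/10 s, in which the tool goes at most 50 mm and 8.59 degrees, less where a joint would pass 70% of its speed; a pose out of reach is approached as far as the arm can. A call with a gripper value outside its range is refused whole. "grip" is the gripper command: -1 is fully open, 1 is shut, values between are in proportion, set as the call begins (left out, the last holds). The fingers move at their own pace and stop on an object; "grip_force" is the grip in N (left out, the last holds). Time passes only in rows, so rows that repeat a pose let the fingers close, or fill a call up. It gives the time, the measured TCP pose, the force, the opening and the grip force at its end, in the units of the state.
- env.get_obs(): the state, without advancing time (a new reading comes with each control period).
- viewer.read_camera(name): name is "scene" or "side" or "wrist"; returns (picture, depth): 420x560x3 uint8, blue, green, red; 420x560 float32, m along the optical axis (not along the pixel's ray), 0 where there is no reading.
- viewer.calibration(name): a dict with "K" (3x3 intrinsics, pixels), "T" (4x4, takes a point from camera to world coordinates); the wrist camera has in their place "hand_eye" (4x4, takes a point from camera to tool coordinates, whose origin is the TCP and whose axes are the flange's). Camera axes: x right, y up, looking along -z (the intrinsics and any distortion apply to the point x, -y, -z); pixel columns grow to the right and rows downward; lengths in m; the calibration is good to about 2 mm. A picture is of the moment at which its call begins: read the wrist's pose just before it. calibration takes no time and is no camera call.
- env.sign_off(): hands the job in; it is judged then, once.
The state is a dict: "time_s": time; "qpos": joint angles; "joint_velocities": joint speeds; "effort": joint torques, N m; "tool_pos": TCP position; "tool_rot": TCP orientation; "force": force on the tool from outside, world axes, zero at the start; "wrist_torque": the same for the moment, N m; "grip_width": finger opening in m; "grasp_force": force on a finger pad.
Only numpy, scipy, OpenCV 4.12 (cv2) and the standard library are available. Lean on these libraries where they do the work, as an engineer would, in place of code of your own. Each camera call takes 0.05 s, during which the arm holds its last target. There are 200 camera calls.

### The job

The titration is finished, so clear the bench: stand the two loose dropper bottles in the steel tray with the one already there, stand both used beakers side by side and right way up in the grey wash-up tub, and put the loose rubber stopper in the porcelain dish with the other one. Set the bottles and beakers down upright rather than dropping them, and leave the stoppered flask and the bottle already in the tray standing where they are.

Things in the scene. Friction and masses are not known exactly. Their poses are not given: they have to be found in the camera images.
- bottle_a_c (a point): Small white plastic dropper bottle with dark blue label and black dropper top, standing loose on the bench; 82 mm tall, body 32 mm across up to 46 mm high, then a shoulder to a 20 mm black cap (53 to 67 mm) and a thin dropper tip. About 45 g. The point is on its axis half-way up, 41 mm above its foot; z is up along its axis.
- bottle_b_c (a point): A second dropper bottle, the same as the first; point and axes likewise (41 mm above its foot).
- beaker_large_c (a point): The larger of two used pale plastic beakers, standing empty and loose on the bench: 50 mm across, 70 mm tall, wall 3 mm, small spout at the rim. About 40 g. The point is on its axis half-way up, 35 mm above its foot; z is up.
- beaker_small_c (a point): The smaller used beaker: 42 mm across, 58 mm tall, wall 3 mm. About 30 g. The point is on its axis half-way up, 29 mm above its foot; z is up.
- stopper_c (a point): Red-brown rubber stopper standing loose on the bench on its narrow end: 28 mm tall, 25 mm across at the foot and 31 mm at the top. About 25 g. The point is on its axis half-way up, 14 mm above its foot.
- tray: Low stainless steel reagent tray, fixed to the bench: 110 mm along its x, 200 mm along its y, rim 18 mm high, walls and floor 2 mm thick. Origin under its centre on the bench; z up. One dropper bottle already stands in it near its -y end; the rest of its length is free for two more in a row along y.
- tub: Empty grey plastic wash-up tub, fixed to the bench: 150 mm along its x, 200 mm along its y, 50 mm high, walls and floor 3 mm thick with a 10 mm wide rolled rim. Origin under its centre on the bench; z up.
- dish: Round white porcelain dish, fixed to the bench: 140 mm across at the rim, 128 mm at the foot, 35 mm high, walls 4 mm, floor 5 mm thick. Origin under its centre on the bench. One rubber stopper of the same kind stands in it, about 35 mm from the centre towards its own -x; the other side is free.
- bottle_kept: The dropper bottle that already stands in the steel tray, 58 mm from the tray's centre towards the tray's -y (within a few mm); same shape as the others. Origin at its foot. To be left standing.
- flask: Small stoppered volumetric flask with amber body and long thin neck, standing loose among the things: 49 mm across near the foot, neck 13 mm, 143 mm tall. Origin at its foot. To be left standing.

How it is judged (in metres and radians):
At the end, for the whole second after the job is handed in: Bottles upright (0.15 rad) on the tray's floor; beakers upright (0.15 rad) on the tub's floor, axes over 40 mm apart; stopper down in the dish (centre within 56 mm of its centre, under 34 mm above the bench); flask and the tray's first bottle still upright; all at rest (x of bottle_a_c in the frame of tray between -0.053 and 0.053 m and y of bottle_a_c in the frame of tray between -0.098 and 0.098 m and z of each of bottle_a_c, bottle_b_c in the frame of tray below 0.049 m and angle between each of bottle_a_c, bottle_b_c, beaker_large_c, beaker_small_c, bottle_kept, flask's own z axis and vertical below 0.15 rad and x of bottle_b_c in the frame of tray between -0.053 and 0.053 m and y of bottle_b_c in the frame of tray between -0.098 and 0.098 m and x of beaker_large_c in the frame of tub between -0.072 and 0.072 m and y of beaker_large_c in the frame of tub between -0.097 and 0.097 m and z of beaker_large_c in the frame of tub below 0.044 m and x of beaker_small_c in the frame of tub between -0.072 and 0.072 m and y of beaker_small_c in the frame of tub between -0.097 and 0.097 m and z of beaker_small_c in the frame of tub below 0.038 m and horizontal distance between beaker_large_c and beaker_small_c above 0.04 m and horizontal distance between stopper_c and dish below 0.056 m and z of stopper_c in the frame of dish below 0.034 m and linear speed of each of bottle_a, bottle_b, beaker_large, beaker_small, stopper below 0.02 m/s); the robot touches nothing.
It fails at once if a bottle or beaker is dropped from more than about 40 mm, thrown or knocked flying (moves faster than 0.9 m/s while not held) ((linear speed of bottle_a above 0.9 m/s and contact force between the fingers and bottle_a below 0.05 N) or (linear speed of bottle_b above 0.9 m/s and contact force between the fingers and bottle_b below 0.05 N) or (linear speed of beaker_large above 0.9 m/s and contact force between the fingers and beaker_large below 0.05 N) or (linear speed of beaker_small above 0.9 m/s and contact force between the fingers and beaker_small below 0.05 N)).
It fails at once if the flask is shifted by more than 30 mm or knocked over (distance of flask from where it was at the start of the episode above 0.03 m or angle between flask's own z axis and vertical above 0.5 rad).
It fails at once if the bottle already in the tray is shifted by more than 25 mm or knocked over (distance of bottle_kept from where it was at the start of the episode above 0.025 m or angle between bottle_kept's own z axis and vertical above 0.5 rad).
It also fails if it takes over 128 s, if anything falls off the work surface, if the arm or the gripper's body presses on something with over 40 N, if the wrist force passes 120 N, or if a joint passes its speed limit or range.

## Working session

There is one attempt and no reset: what is moved stays moved. The work goes in short steps, Python scripts to look and compute and a tool call to move; the robot and the scene stay as the last step left them, time stands still between calls to the robot, and variables do not carry over. Pictures are saved under pics/ and viewed, at most 14 in all, crops included, and the job is handed in when it is done.

Besides the shell and the picture viewer there is one more tool, called after "Emit:" as a command line: name --argument value ..., lists and objects as JSON in quotes. arm_command: Moves the arm, as the interface text tells. Its arguments: {"type":"object","properties":{"series":{"type":"array"},"grip":{"type":"number"},"grip_force":{"type":"number"}},"required":["series"]}

```bash
mkdir -p pics
cat > h.py <<'E'
import numpy as np, cv2
from cell import env, viewer
def shot(n,f):
    im,d=viewer.read_camera(n); cv2.imwrite(f'pics/{f}.png',im); np.save(f'{f}.npy',d); return im,d
def world(n,d,T=None):
    c=viewer.calibration(n); K=np.array(c['K']); T=np.array(c['T']) if T is None else T
    v,u=np.mgrid[:d.shape[0],:d.shape[1]]
    P=np.stack([(u-K[0,2])/K[0,0]*d,-(v-K[1,2])/K[1,1]*d,-d],-1)
    return P@T[:3,:3].T+T[:3,3]
E
python3 - <<'E'
from h import *
o=env.get_obs(); print({k:np.round(v,3) for k,v in o.items()})
for n in('scene','side'):
    im,d=shot(n,n); np.save(n+'_w.npy',world(n,d)); c=viewer.calibration(n); print({k:(np.round(v,3).tolist() if not isinstance(v,str) else v) for k,v in c.items()})
E
```

```text
{'time_s': np.float64(0.0), 'qpos': array([-69.726,  18.44 ,  -4.015,  83.174,   1.295,  78.541,  -3.261]), 'joint_velocities': array([-0.025, -0.05 , -0.107, -0.004, -0.079,  0.085, -0.1  ]), 'effort': array([ 0.0000e+00, -4.9131e+01, -4.0400e-01, -3.1252e+01, -6.4000e-02,
        4.4000e-02,  0.0000e+00]), 'tool_pos': array([0.216, 0.612, 0.229]), 'tool_rot': array([-1.79891e+02,  6.00000e-03,  1.60534e+02]), 'force': array([ 0.232, -0.58 , -0.104]), 'wrist_torque': array([ 0.035, -0.011,  0.04 ]), 'grasp_force': np.float64(0.0), 'grip_width': np.float64(0.087)}
{'K': [[411.942, 0.0, 277.785], [0.0, 411.942, 209.358], [0.0, 0.0, 1.0]], 'T': [[0.898, -0.332, 0.29, 0.77], [0.44, 0.701, -0.561, -0.534], [-0.017, 0.631, 0.776, 0.79], [0.0, 0.0, 0.0, 1.0]]}
{'K': [[407.606, 0.0, 282.108], [0.0, 407.606, 205.223], [0.0, 0.0, 1.0]], 'T': [[0.797, 0.339, -0.5, 0.062], [-0.604, 0.419, -0.678, -0.649], [-0.02, 0.842, 0.539, 0.529], [0.0, 0.0, 0.0, 1.0]]}
```

View pics/scene.png

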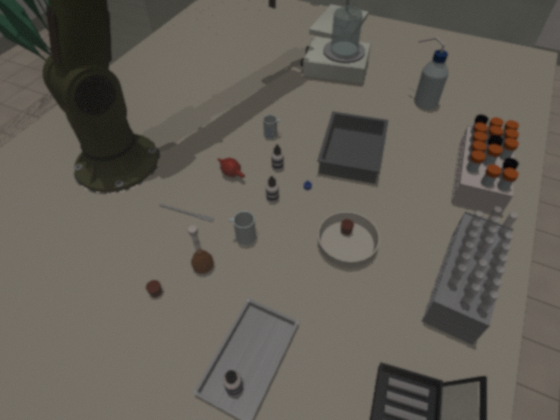

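View pics/side.png

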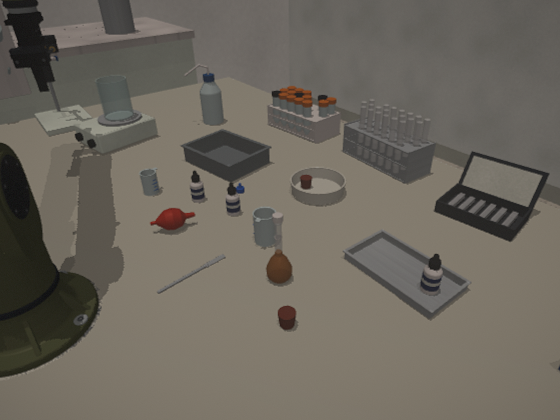

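The scene view shows the small beaker at (270,126), bottles at (278,156) and (272,187), and the large beaker at (244,228). The flask is at (202,260), the loose stopper at (153,287), the tray at (250,358), the dish at (348,238) and the tub at (354,146). A red bulb at (230,167) and a blue cap at (308,184) are obstacles.

```bash
cat > m.py <<'E'
from h import *
from scipy.optimize import least_squares
W={n:np.load(n+'_w.npy') for n in('scene','side')}
D={n:np.load(n+'.npy') for n in W}
def circ(P,r):
    m=np.median(P,0)
    s=least_squares(lambda c:np.hypot(*(P-c).T)-r,m,loss='soft_l1',f_scale=.002); return s.x,np.sqrt(np.mean(s.fun**2))
# name: scene px, (zlo,zhi,r)
O={'bsmall':(270,126,.010,.05,.021),'bot1':(278,158,.010,.042,.016),'bot2':(272,188,.010,.042,.016),'blarge':(244,230,.010,.06,.025),'stopper':(153,288,.008,.024,.014),'flaskneck':(194,236,.09,.12,.0065),'kept':(232,382,.022,.042,.016)}
for k,(u,v,a,b,r) in O.items():
    p0=W['scene'][v-4:v+5,u-4:u+5].reshape(-1,3); p0=np.median(p0,0)
    out=[]
    for n in W:
        P=W[n][D[n]>0]
        q=P[(np.hypot(*(P[:,:2]-p0[:2]).T)<.045)&(P[:,2]>a)&(P[:,2]<b)]
        # camera-side seeded
        if len(q)<6: out.append((n,len(q)));continue
        cam=np.array(viewer.calibration(n)['T'])[:2,3]; dirn=(p0[:2]-cam)/np.linalg.norm(p0[:2]-cam)
        f=least_squares(lambda c:np.hypot(*(q[:,:2]-c).T)-r,np.median(q[:,:2],0)+dirn*r*.7,loss='soft_l1',f_scale=.002)
        out.append((n,len(q),np.round(f.x,4),round(float(np.median(abs(f.fun))),4)))
    near=[]
    print(k,np.round(p0,3),*out)
# containers: rim points
for k,(u,v,z0,z1,R) in {'tub':(354,146,.04,.06,.16),'tray':(250,358,.012,.022,.14),'dish':(348,238,.029,.04,.085)}.items():
    p0=np.median(W['scene'][v-4:v+5,u-4:u+5].reshape(-1,3),0)
    Q=[]
    for n in W:
        P=W[n][D[n]>0]; q=P[(np.hypot(*(P[:,:2]-p0[:2]).T)<R)&(P[:,2]>z0)&(P[:,2]<z1)]; 
        print(k,n,np.round(p0,3),len(q),np.round(cv2.minAreaRect(q[:,:2].astype(np.float32)*1000),1) if 0 else [np.round(x,1) for x in cv2.minAreaRect((q[:,:2]*1000).astype(np.float32))]); Q.append(q)
for n in W: 
    P=W[n][D[n]>0]; q=P[(abs(P[:,2])<.02)&(P[:,0]>.3)&(P[:,0]<.8)&(abs(P[:,1])<.5)]; print(n,'table z',np.median(q[:,2]))
E
python3 m.py
```

```text
bsmall [0.34  0.265 0.042] ('scene', 211, array([0.3304, 0.2804]), 0.0017) ('side', 261, array([0.3314, 0.2808]), 0.0013)
bot1 [0.417 0.161 0.045] ('scene', 105, array([0.4081, 0.1695]), 0.0008) ('side', 152, array([0.408 , 0.1697]), 0.0007)
bot2 [0.452 0.056 0.048] ('scene', 115, array([0.4456, 0.0639]), 0.0006) ('side', 168, array([0.4457, 0.0642]), 0.0007)
blarge [ 0.455 -0.089  0.054] ('scene', 453, array([ 0.4434, -0.0704]), 0.0025) ('side', 500, array([ 0.4442, -0.0694]), 0.0011)
stopper [ 0.343 -0.282  0.026] ('scene', 48, array([ 0.3386, -0.2791]), 0.0006) ('side', 95, array([ 0.339 , -0.2787]), 0.0004)
flaskneck [ 0.401 -0.185  0.12 ] ('scene', 60, array([ 0.3963, -0.1808]), 0.0005) ('side', 96, array([ 0.3966, -0.1803]), 0.0005)
kept [ 0.594 -0.381  0.057] ('scene', 71, array([ 0.5876, -0.3744]), 0.0002) ('side', 174, array([ 0.5874, -0.3741]), 0.0005)
tub scene [0.568 0.333 0.002] 864 [array([570.5, 305.5]), array([160.1, 213.4]), np.float64(10.8)]
tub side [0.568 0.333 0.002] 746 [array([570.3, 306.7]), array([164.7, 214.7]), np.float64(11.1)]
tray scene [ 0.589 -0.315  0.001] 1180 [array([ 586.8, -315.7]), array([116.5, 207.1]), np.float64(0.1)]
tray side [ 0.589 -0.315  0.001] 1191 [array([ 586.8, -315.7]), array([119.3, 207.1]), np.float64(0.1)]
dish scene [0.662 0.028 0.004] 514 [array([663. ,  13.4]), array([138.6, 139.4]), np.float64(42.3)]
dish side [0.662 0.028 0.004] 381 [array([661.7,  12.4]), array([139.1, 138.8]), np.float64(83.6)]
scene table z -0.0009730440272294749
side table z -0.00023407112866746793
```

```bash
cat > go.py <<'E'
# usage: go.py x y z yaw [x y z yaw ...]: shifts (tool mm) and turn (rad), first from the measured pose, then chained
import sys
from h import *
o=env.get_obs(); p=np.array(o['tool_pos']); r=o['tool_rot']; yaw=r[2]
print('t',round(o['time_s'],2),'tcp',np.round(p,4),np.round(r,1),'w',round(o['grip_width'],4),'q7',round(o['qpos'][6]))
a=np.array(sys.argv[1:],float).reshape(-1,4)
for t in a:
    y=np.radians(yaw); d=(t[:3]-p)*1000
    dy=(t[3]-yaw+180)%360-180
    print('->',t,'shift',np.round([np.cos(y)*d[0]+np.sin(y)*d[1],np.sin(y)*d[0]-np.cos(y)*d[1],-d[2]],1),'turn',round(-np.radians(dy),3))
    p=t[:3]; yaw=t[3]
E
python3 go.py .331 .2806 .2 130
python3 - <<'E'
from h import *
W=np.load('scene_w.npy');
p=W[218:230,338:356].reshape(-1,3); p=p[(p[:,2]>.028)&(p[:,2]<.04)]; print('dish stopper top',len(p),p.mean(0))
c=viewer.calibration('wrist'); print(np.round(c['hand_eye'],3),np.round(c['K'],1))
E
```

```text
t 0.1 tcp [0.2165 0.6124 0.2296] [-179.9    0.   160.5] w 0.0867 q7 -3
-> [  0.331    0.2806   0.2    130.    ] shift [-218.5 -274.6   29.6] turn 0.533
dish stopper top 114 [0.64997081 0.04256084 0.03172721]
[[ 0.001  0.966  0.258  0.07 ]
 [ 1.    -0.001 -0.    -0.001]
 [ 0.     0.258 -0.966 -0.154]
 [ 0.     0.     0.     1.   ]] [[309.8   0.  281.3]
 [  0.  309.8 217. ]
 [  0.    0.    1. ]]
```

Emit:
arm_command --series '[[[-110,-137,15],0.27],[[-218,-275,30],0.533],[[-218,-275,30],0.533],[[-218,-275,30],0.533],[[-218,-275,30],0.533]]' --grip -1 --grip_force 12

```text
time_s: 0.6
tool_pos: [0.2979, 0.375, 0.2087]
tool_rot: [-180.0, 0.0, 129.9]
force: [1.6, 0.6, 0.4]
grip_width: 0.0869
grasp_force: 0.0
```

```bash
python3 go.py .331 .2806 .2 130
```

```text
t 0.6 tcp [0.2979 0.375  0.2087] [-180.     0.   129.9] w 0.0869 q7 -15
-> [  0.331    0.2806   0.2    130.    ] shift [-93.7 -35.1   8.7] turn -0.002
```

Emit:
arm_command --series '[[[-47,-17,4],0],[[-94,-35,9],0],[[-94,-35,9],0],[[-94,-35,9],0],[[-94,-35,9],0]]'

```text
time_s: 1.1
tool_pos: [0.3307, 0.2838, 0.2003]
tool_rot: [180.0, -0.0, 130.1]
force: [0.7, 1.2, -0.3]
grip_width: 0.0867
grasp_force: 0.0
```

```bash
python3 go.py .331 .2806 .2 130; python3 -c "
from h import *
shot('wrist','w1')"
```

```text
t 1.1 tcp [0.3307 0.2838 0.2003] [180.   -0.  130.1] w 0.0867 q7 -5
-> [  0.331    0.2806   0.2    130.    ] shift [-2.6 -1.8  0.3] turn 0.001
```

View pics/w1.png

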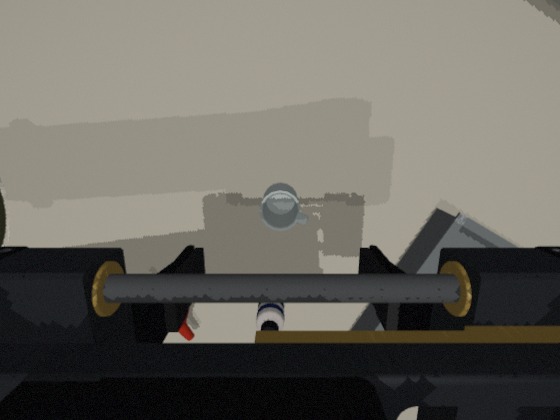

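The wrist view shows the small beaker at (281,205) with its spout at about (300,217), so I'll turn the gripper to close across the spout.

Emit:
arm_command --series '[[[-1,-1,10],-0.15],[[-3,-2,25],-0.3],[[-3,-2,40],-0.45],[[-3,-2,60],-0.6],[[-3,-2,80],-0.74]]' --grip -0.6

```text
time_s: 1.65
tool_pos: [0.3311, 0.2807, 0.1196]
tool_rot: [180.0, 0.0, 172.9]
force: [-0.6, 1.1, 0.3]
grip_width: 0.0698
grasp_force: 0.0
```

Emit:
arm_command --series '[[[0,0,0],-0.15],[[0,0,0],-0.3],[[0,0,0],-0.3],[[0,0,20],-0.3],[[0,0,20],-0.3]]'

```text
time_s: 2.15
tool_pos: [0.3301, 0.2788, 0.0986]
tool_rot: [-179.9, -0.2, -170.5]
force: [-0.1, -0.7, -0.8]
grip_width: 0.0697
grasp_force: 0.0
```

```bash
python3 go.py .331 .2806 .027 190
```

```text
t 2.15 tcp [0.3301 0.2788 0.0986] [-179.9   -0.2 -170.5] w 0.0697 q7 55
-> [3.310e-01 2.806e-01 2.700e-02 1.900e+02] shift [-1.2  1.6 71.6] turn -0.009
```

Emit:
arm_command --series '[[[-1,1,20],0],[[-1,1,40],0],[[-1,1,58],0],[[-1,1,71],0],[[-1,1,71],0]]'

```text
time_s: 2.65
tool_pos: [0.3313, 0.2798, 0.0282]
tool_rot: [-179.9, -0.1, -170.5]
force: [-0.6, -0.6, -0.4]
grip_width: 0.0696
grasp_force: 0.0
```

Emit:
arm_command --series '[[[0,0,0],0],[[0,0,0],0],[[0,0,0],0],[[0,0,0],0],[[0,0,0],0]]' --grip 1

```text
time_s: 3.15
tool_pos: [0.3327, 0.2806, 0.0298]
tool_rot: [180.0, 0.0, -170.4]
force: [-0.3, 0.4, 1.6]
grip_width: 0.0412
grasp_force: 12.0
```

```bash
python3 go.py .331 .2806 .16 190
```

```text
t 3.15 tcp [0.3327 0.2806 0.0298] [ 180.     0.  -170.4] w 0.0412 q7 57
-> [3.310e-01 2.806e-01 1.600e-01 1.900e+02] shift [   1.7    0.2 -130.2] turn -0.007
```

Emit:
arm_command --series '[[[0,0,-25],0],[[0,0,-60],0],[[0,0,-95],0],[[0,0,-120],0],[[0,0,-120],0]]'

```text
time_s: 3.65
tool_pos: [0.3343, 0.2822, 0.153]
tool_rot: [179.7, 0.3, -170.4]
force: [-0.1, -0.8, 0.1]
grip_width: 0.041
grasp_force: 12.0
```

```bash
python3 go.py .562 .351 .15 191
```

```text
t 3.65 tcp [0.3343 0.2822 0.153 ] [ 179.7    0.3 -170.4] w 0.041 q7 55
-> [5.62e-01 3.51e-01 1.50e-01 1.91e+02] shift [-236.   30.    3.] turn -0.025
```

Emit:
arm_command --series '[[[-30,4,0],0],[[-75,10,0],0],[[-120,15,0],0],[[-165,21,0],0],[[-205,26,0],-0.02]]'

```text
time_s: 4.15
tool_pos: [0.5316, 0.3402, 0.1476]
tool_rot: [-179.9, -0.1, -169.3]
force: [-0.6, -0.1, -0.0]
grip_width: 0.0407
grasp_force: 12.0
```

Emit:
arm_command --series '[[[-20,3,0],0],[[-31,4,0],0],[[-31,4,10],0],[[-31,4,20],0],[[-31,4,20],0]]'

```text
time_s: 4.65
tool_pos: [0.5572, 0.349, 0.1266]
tool_rot: [-179.9, -0.3, -169.2]
force: [-0.8, 0.3, -0.9]
grip_width: 0.0413
grasp_force: 12.0
```

```bash
python3 go.py .562 .351 .033 191
```

```text
t 4.65 tcp [0.5572 0.349  0.1266] [-179.9   -0.3 -169.2] w 0.0413 q7 72
-> [5.62e-01 3.51e-01 3.30e-02 1.91e+02] shift [-5.1  1.1 93.6] turn -0.004
```

Emit:
arm_command --series '[[[-4,1,25],0],[[-5,1,50],0],[[-5,1,70],0],[[-5,1,85],0],[[-5,1,90],0]]'

```text
time_s: 5.15
tool_pos: [0.5629, 0.3512, 0.0376]
tool_rot: [-180.0, -0.2, -169.2]
force: [-0.5, 0.3, -0.4]
grip_width: 0.0412
grasp_force: 12.0
```

Emit:
arm_command --series '[[[0,0,0],0],[[0,0,1],0],[[0,0,2],0],[[0,0,3],0],[[0,0,3],0]]'

```text
time_s: 5.65
tool_pos: [0.5649, 0.3518, 0.0367]
tool_rot: [180.0, 0.0, -169.3]
force: [-1.1, 0.2, 0.2]
grip_width: 0.041
grasp_force: 12.0
```

```bash
python3 go.py .562 .351 .033 191
```

```text
t 5.65 tcp [0.5649 0.3518 0.0367] [ 180.     0.  -169.3] w 0.041 q7 74
-> [5.62e-01 3.51e-01 3.30e-02 1.91e+02] shift [ 3.  -0.3  3.7] turn -0.005
```

Emit:
arm_command --series '[[[0,0,1],0],[[0,0,2],0],[[0,0,3],0],[[0,0,3],0],[[0,0,3],0]]'

```text
time_s: 6.15
tool_pos: [0.5647, 0.3517, 0.0332]
tool_rot: [-180.0, -0.0, -169.3]
force: [0.4, -0.0, -0.2]
grip_width: 0.041
grasp_force: 12.0
```

Emit:
arm_command --series '[[[0,0,0],0],[[0,0,0],0],[[0,0,0],0],[[0,0,0],0],[[0,0,0],0]]' --grip -0.4

```text
time_s: 6.65
tool_pos: [0.5647, 0.3517, 0.0333]
tool_rot: [180.0, 0.0, -169.3]
force: [1.0, -0.6, -0.1]
grip_width: 0.0601
grasp_force: 0.0
```

Emit:
arm_command --series '[[[0,0,-15],0],[[0,0,-50],0],[[0,0,-95],0],[[0,0,-140],0],[[0,0,-170],0]]'

```text
time_s: 7.15
tool_pos: [0.5659, 0.3521, 0.2088]
tool_rot: [179.9, 0.3, -169.3]
force: [0.6, 0.4, 0.4]
grip_width: 0.0609
grasp_force: 0.0
```

```bash
python3 go.py .45 .05 .24 81 .4437 -.07 .22 81
```

```text
t 7.15 tcp [0.5659 0.3521 0.2088] [ 179.9    0.3 -169.3] w 0.0609 q7 72
-> [4.5e-01 5.0e-02 2.4e-01 8.1e+01] shift [ 170.  -275.3  -31.2] turn 1.915
-> [ 4.437e-01 -7.000e-02  2.200e-01  8.100e+01] shift [-119.5   12.5   20. ] turn -0.0
```

```bash
python3 - <<'E'
import numpy as np
for n in('scene','side'):
    W=np.load(n+'_w.npy').reshape(-1,3); d=W[:,:2]-[.4437,-.07]; r=np.hypot(*d.T)
    for lo,hi in((.05,.06),(.06,.08)):
        m=(r>.0275)&(r<.04)&(W[:,2]>lo)&(W[:,2]<hi); a=np.degrees(np.arctan2(d[m,1],d[m,0])); print(n,lo,m.sum(),np.round(np.percentile(a,[10,50,90])) if m.sum() else '')
E
python3 go.py .4437 -.07 .21 195
```

```text
scene 0.05 0 
scene 0.06 9 [-160. -151. -146.]
side 0.05 0 
side 0.06 11 [-158. -153. -145.]
t 7.15 tcp [0.5659 0.3521 0.2088] [ 179.9    0.3 -169.3] w 0.0609 q7 72
-> [ 4.437e-01 -7.000e-02  2.100e-01  1.950e+02] shift [ 198.5 -392.    -1.2] turn -0.075
```

Emit:
arm_command --series '[[[20,-40,0],0],[[40,-80,0],0],[[61,-120,0],0],[[81,-160,0],0],[[101,-200,0],0]]' --grip -0.75

```text
time_s: 7.65
tool_pos: [0.5022, 0.1346, 0.2046]
tool_rot: [180.0, 0.1, -169.3]
force: [0.9, -1.5, 0.9]
grip_width: 0.0757
grasp_force: 0.0
```

Emit:
arm_command --series '[[[20,-40,0],0],[[40,-80,0],0],[[61,-120,0],0],[[81,-160,0],0],[[97,-190,0],-0.07]]'

```text
time_s: 8.15
tool_pos: [0.4419, -0.0714, 0.2045]
tool_rot: [180.0, 0.1, -165.3]
force: [0.4, -0.6, -0.1]
grip_width: 0.0762
grasp_force: 0.0
```

```bash
python3 go.py .4437 -.07 .12 195  .4437 -.07 .034 195
```

```text
t 8.15 tcp [ 0.4419 -0.0714  0.2045] [ 1.800e+02  1.000e-01 -1.653e+02] w 0.0762 q7 106
-> [ 4.437e-01 -7.000e-02  1.200e-01  1.950e+02] shift [-2.1  0.9 84.5] turn -0.006
-> [ 4.437e-01 -7.000e-02  3.400e-02  1.950e+02] shift [-0.  0. 86.] turn -0.0
```

Emit:
arm_command --series '[[[-1,1,25],0],[[-1,1,50],0],[[-1,1,75],0],[[-1,1,100],0],[[-1,1,115],0]]'

```text
time_s: 8.65
tool_pos: [0.4428, -0.0672, 0.0877]
tool_rot: [180.0, -0.0, -165.3]
force: [-1.0, -1.0, -0.0]
grip_width: 0.0761
grasp_force: 0.0
```

Emit:
arm_command --series '[[[0,0,20],0],[[0,0,40],0],[[0,0,55],0],[[0,0,55],0],[[0,0,55],0]]'

```text
time_s: 9.15
tool_pos: [0.4439, -0.0672, 0.0341]
tool_rot: [-180.0, 0.0, -165.3]
force: [0.3, -0.4, 0.0]
grip_width: 0.0762
grasp_force: 0.0
```

Emit:
arm_command --series '[[[0,0,0],0],[[0,0,0],0],[[0,0,0],0],[[0,0,0],0],[[0,0,0],0]]' --grip 1

```text
time_s: 9.65
tool_pos: [0.4437, -0.0671, 0.0335]
tool_rot: [-180.0, 0.0, -165.3]
force: [-0.2, 0.7, 1.3]
grip_width: 0.0499
grasp_force: 12.0
```

```bash
python3 go.py .4437 -.07 .21 195 .52 .16 .21 195 .579 .26 .15 195
```

```text
t 9.65 tcp [ 0.4437 -0.0671  0.0335] [-180.     0.  -165.3] w 0.0499 q7 115
-> [ 4.437e-01 -7.000e-02  2.100e-01  1.950e+02] shift [   0.7   -2.8 -176.5] turn -0.005
-> [5.20e-01 1.60e-01 2.10e-01 1.95e+02] shift [-133.2  202.4   -0. ] turn -0.0
-> [5.79e-01 2.60e-01 1.50e-01 1.95e+02] shift [-82.9  81.3  60. ] turn -0.0
```

Emit:
arm_command --series '[[[0,0,-20],0],[[0,0,-60],0],[[0,0,-105],0],[[0,0,-145],0],[[0,0,-165],0]]'

```text
time_s: 10.15
tool_pos: [0.4449, -0.0673, 0.2019]
tool_rot: [-180.0, 0.3, -165.3]
force: [0.7, -0.0, -0.1]
grip_width: 0.0499
grasp_force: 12.0
```

Emit:
arm_command --series '[[[-20,32,0],0],[[-44,68,0],0],[[-70,105,0],0],[[-96,142,0],0],[[-120,177,0],0]]'

```text
time_s: 10.65
tool_pos: [0.5147, 0.1367, 0.1981]
tool_rot: [180.0, -0.0, -165.2]
force: [1.6, -0.4, -0.2]
grip_width: 0.0494
grasp_force: 12.0
```

```bash
python3 go.py .577 .272 .15 191
```

```text
t 10.65 tcp [0.5147 0.1367 0.1981] [ 180.    -0.  -165.2] w 0.0494 q7 89
-> [5.77e-01 2.72e-01 1.50e-01 1.91e+02] shift [-94.7 115.   48.1] turn 0.066
```

Emit:
arm_command --series '[[[-22,27,0],0],[[-46,56,0],0.03],[[-70,85,10],0.066],[[-90,109,25],0.066],[[-95,115,40],0.066]]'

```text
time_s: 11.15
tool_pos: [0.577, 0.2747, 0.1568]
tool_rot: [179.9, -0.0, -168.8]
force: [-0.2, 0.5, -0.8]
grip_width: 0.0498
grasp_force: 12.0
```

Emit:
arm_command --series '[[[0,0,10],0],[[0,0,15],0],[[0,0,15],0],[[0,0,15],0],[[0,0,15],0]]'

```text
time_s: 11.65
tool_pos: [0.5776, 0.2693, 0.1445]
tool_rot: [180.0, 0.1, -169.1]
force: [-0.1, -0.6, -0.4]
grip_width: 0.0501
grasp_force: 12.0
```

```bash
python3 go.py .577 .272 .039 191
```

```text
t 11.65 tcp [0.5776 0.2693 0.1445] [ 1.800e+02  1.000e-01 -1.691e+02] w 0.0501 q7 80
-> [5.77e-01 2.72e-01 3.90e-02 1.91e+02] shift [1.000e-01 2.700e+00 1.055e+02] turn -0.002
```

Emit:
arm_command --series '[[[0,2,25],0],[[0,2,50],0],[[0,2,75],0],[[0,2,95],0],[[0,2,103],0]]'

```text
time_s: 12.15
tool_pos: [0.5757, 0.2713, 0.0389]
tool_rot: [-180.0, -0.1, -169.1]
force: [-0.1, -0.3, -0.1]
grip_width: 0.0497
grasp_force: 12.0
```

Emit:
arm_command --series '[[[0,0,0],0],[[0,0,1],0],[[0,0,2],0],[[0,0,3],0],[[0,0,3],0]]'

```text
time_s: 12.65
tool_pos: [0.577, 0.2721, 0.0379]
tool_rot: [180.0, 0.1, -169.0]
force: [0.1, 1.0, -0.2]
grip_width: 0.0501
grasp_force: 12.0
```

Emit:
arm_command --series '[[[0,0,1],0],[[0,0,1],0],[[0,0,1],0],[[0,0,1],0],[[0,0,1],0]]'

```text
time_s: 13.15
tool_pos: [0.5769, 0.2721, 0.0365]
tool_rot: [180.0, 0.0, -169.0]
force: [-0.4, -0.1, 2.3]
grip_width: 0.0498
grasp_force: 12.0
```

Emit:
arm_command --series '[[[0,0,0],0],[[0,0,0],0],[[0,0,0],0],[[0,0,0],0],[[0,0,0],0]]' --grip -0.42

```text
time_s: 13.65
tool_pos: [0.5766, 0.2719, 0.0362]
tool_rot: [-180.0, -0.0, -169.0]
force: [-0.2, 0.2, -0.5]
grip_width: 0.0617
grasp_force: 0.0
```

Emit:
arm_command --series '[[[0,0,-15],0],[[0,0,-50],0],[[0,0,-95],0],[[0,0,-140],0],[[0,0,-170],0]]'

```text
time_s: 14.15
tool_pos: [0.578, 0.2721, 0.2115]
tool_rot: [179.9, 0.3, -169.1]
force: [1.0, 0.5, -0.0]
grip_width: 0.0616
grasp_force: 0.0
```

```bash
python3 go.py .408 .1696 .13 191 .408 .1696 .025 191; python3 -c "
from h import *
shot('wrist','w2')"
```

```text
t 14.15 tcp [0.578  0.2721 0.2115] [ 179.9    0.3 -169.1] w 0.0616 q7 79
-> [4.080e-01 1.696e-01 1.300e-01 1.910e+02] shift [186.3 -68.4  81.5] turn -0.001
-> [4.080e-01 1.696e-01 2.500e-02 1.910e+02] shift [ -0.   0. 105.] turn -0.0
```

View pics/w2.png

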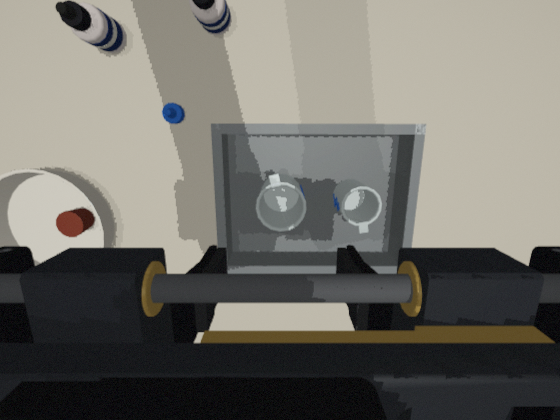

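The picture shows both beakers upright in the tub, the large one at (281,206) and the small one at (360,207). Next is the first bottle.

Emit:
arm_command --series '[[[36,-14,0],0.14],[[74,-27,0],0.28],[[112,-41,0],0.42],[[150,-55,0],0.56],[[186,-68,0],0.7]]'

```text
time_s: 14.7
tool_pos: [0.4057, 0.1687, 0.2068]
tool_rot: [180.0, 0.0, 150.5]
force: [0.3, -0.9, 1.1]
grip_width: 0.0615
grasp_force: 0.0
```

Emit:
arm_command --series '[[[0,0,0],0.14],[[0,0,0],0.28],[[0,0,10],0.42],[[0,0,30],0.56],[[0,0,50],0.7]]'

```text
time_s: 15.2
tool_pos: [0.4075, 0.1699, 0.1569]
tool_rot: [179.9, -0.1, 110.4]
force: [-0.5, 0.7, -0.1]
grip_width: 0.0617
grasp_force: 0.0
```

```bash
python3 go.py .408 .1696 .13 100
```

```text
t 15.2 tcp [0.4075 0.1699 0.1569] [ 1.799e+02 -1.000e-01  1.104e+02] w 0.0617 q7 -8
-> [  0.408    0.1696   0.13   100.    ] shift [-0.5  0.3 26.9] turn 0.181
```

Emit:
arm_command --series '[[[0,0,20],0.14],[[0,0,45],0.18],[[0,0,75],0.18],[[0,0,105],0.18],[[0,0,120],0.18]]'

```text
time_s: 15.7
tool_pos: [0.406, 0.1691, 0.0348]
tool_rot: [-179.9, 0.0, 100.4]
force: [0.4, 0.2, 0.2]
grip_width: 0.0617
grasp_force: 0.0
```

```bash
python3 go.py .408 .1696 .027 100
```

```text
t 15.7 tcp [0.406  0.1691 0.0348] [-179.9    0.   100.4] w 0.0617 q7 -13
-> [4.080e-01 1.696e-01 2.700e-02 1.000e+02] shift [0.2 2.1 7.8] turn 0.007
```

Emit:
arm_command --series '[[[0,1,5],0],[[0,1,8],0],[[0,1,8],0],[[0,1,8],0],[[0,1,8],0]]'

```text
time_s: 16.2
tool_pos: [0.4087, 0.1704, 0.0292]
tool_rot: [179.9, -0.1, 100.4]
force: [0.0, 0.0, 0.3]
grip_width: 0.0614
grasp_force: 0.0
```

Emit:
arm_command --series '[[[0,0,0],0],[[0,0,0],0],[[0,0,0],0],[[0,0,0],0],[[0,0,0],0]]' --grip 1

```text
time_s: 16.7
tool_pos: [0.4081, 0.17, 0.0283]
tool_rot: [180.0, -0.0, 100.4]
force: [0.6, -0.4, -0.8]
grip_width: 0.0319
grasp_force: 12.0
```

Emit:
arm_command --series '[[[0,0,-20],0],[[0,0,-60],0],[[0,0,-105],0],[[0,0,-150],0],[[0,0,-185],0]]'

```text
time_s: 17.2
tool_pos: [0.4084, 0.1701, 0.216]
tool_rot: [179.9, -0.1, 100.4]
force: [0.1, 1.4, -0.7]
grip_width: 0.0318
grasp_force: 12.0
```

```bash
python3 go.py .587 -.258 .21 90
```

```text
t 17.2 tcp [0.4084 0.1701 0.216 ] [ 1.799e+02 -1.000e-01  1.004e+02] w 0.0318 q7 -19
-> [ 0.587 -0.258  0.21  90.   ] shift [-453.3   98.3    6. ] turn 0.182
```

Emit:
arm_command --series '[[[-30,6,0],0],[[-70,15,0],0.04],[[-115,25,0],0.08],[[-160,35,0],0.1],[[-205,45,0],0.12]]'

```text
time_s: 17.7
tool_pos: [0.4896, -0.0251, 0.2133]
tool_rot: [180.0, -0.0, 93.5]
force: [1.0, 0.4, -0.5]
grip_width: 0.0315
grasp_force: 12.0
```

```bash
python3 go.py .587 -.257 .21 90
```

```text
t 17.7 tcp [ 0.4896 -0.0251  0.2133] [180.   -0.   93.5] w 0.0315 q7 2
-> [ 0.587 -0.257  0.21  90.   ] shift [-237.4   82.9    3.3] turn 0.062
```

Emit:
arm_command --series '[[[-44,16,0],0],[[-88,31,0],0.06],[[-132,47,0],0.06],[[-176,62,0],0.06],[[-215,76,0],0.06]]'

```text
time_s: 18.2
tool_pos: [0.579, -0.2353, 0.2129]
tool_rot: [-180.0, 0.0, 90.1]
force: [-0.2, 0.3, -0.1]
grip_width: 0.0315
grasp_force: 12.0
```

Emit:
arm_command --series '[[[-15,5,0],0],[[-19,6,10],0],[[-19,6,40],0],[[-19,6,70],0],[[-19,6,90],0]]'

```text
time_s: 18.7
tool_pos: [0.5834, -0.2497, 0.1201]
tool_rot: [-179.8, -0.2, 90.2]
force: [0.7, 1.0, -0.4]
grip_width: 0.0316
grasp_force: 12.0
```

```bash
python3 go.py .587 -.257 .031 90
```

```text
t 18.7 tcp [ 0.5834 -0.2497  0.1201] [-179.8   -0.2   90.2] w 0.0316 q7 37
-> [ 5.87e-01 -2.57e-01  3.10e-02  9.00e+01] shift [-7.3  3.6 89.1] turn 0.004
```

Emit:
arm_command --series '[[[-3,2,20],0],[[-6,3,40],0],[[-6,3,60],0],[[-6,3,78],0],[[-6,3,85],0]]'

```text
time_s: 19.2
tool_pos: [0.5863, -0.2561, 0.0357]
tool_rot: [-179.8, -0.1, 90.2]
force: [-0.2, 0.1, 0.4]
grip_width: 0.0317
grasp_force: 12.0
```

Emit:
arm_command --series '[[[0,0,0],0],[[0,0,1],0],[[0,0,2],0],[[0,0,2],0],[[0,0,2],0]]'

```text
time_s: 19.7
tool_pos: [0.5879, -0.2585, 0.0369]
tool_rot: [179.9, 0.0, 90.1]
force: [0.5, -0.2, -0.1]
grip_width: 0.0312
grasp_force: 12.0
```

Emit:
arm_command --series '[[[0,0,1],0],[[0,0,2],0],[[0,0,3],0],[[0,0,4],0],[[0,0,5],0]]'

```text
time_s: 20.2
tool_pos: [0.5876, -0.2583, 0.0311]
tool_rot: [-180.0, -0.0, 90.1]
force: [0.7, -0.6, -0.9]
grip_width: 0.0314
grasp_force: 12.0
```

Emit:
arm_command --series '[[[0,0,0],0],[[0,0,0],0],[[0,0,1],0],[[0,0,1],0],[[0,0,1],0]]'

```text
time_s: 20.7
tool_pos: [0.5878, -0.2584, 0.0304]
tool_rot: [180.0, 0.0, 90.1]
force: [0.2, 0.0, 0.5]
grip_width: 0.0312
grasp_force: 12.0
```

Emit:
arm_command --series '[[[0,0,0],0],[[0,0,0],0],[[0,0,0],0],[[0,0,0],0],[[0,0,0],0]]' --grip -0.15

```text
time_s: 21.2
tool_pos: [0.5876, -0.2583, 0.0302]
tool_rot: [-180.0, -0.0, 90.1]
force: [-0.3, -0.3, -0.1]
grip_width: 0.0498
grasp_force: 0.0
```

Emit:
arm_command --series '[[[0,0,-15],0],[[0,0,-50],0],[[0,0,-95],0],[[0,0,-140],0],[[0,0,-175],0]]'

```text
time_s: 21.7
tool_pos: [0.588, -0.2591, 0.2096]
tool_rot: [179.8, 0.1, 90.1]
force: [1.2, -0.4, 0.6]
grip_width: 0.0501
grasp_force: 0.0
```

```bash
python3 go.py .4457 .0641 .18 90;  python3 -c "
from h import *
shot('wrist','w3')"
```

```text
t 21.7 tcp [ 0.588  -0.2591  0.2096] [1.798e+02 1.000e-01 9.010e+01] w 0.0501 q7 35
-> [4.457e-01 6.410e-02 1.800e-01 9.000e+01] shift [ 323.4 -141.9   29.6] turn 0.001
```

View pics/w3.png

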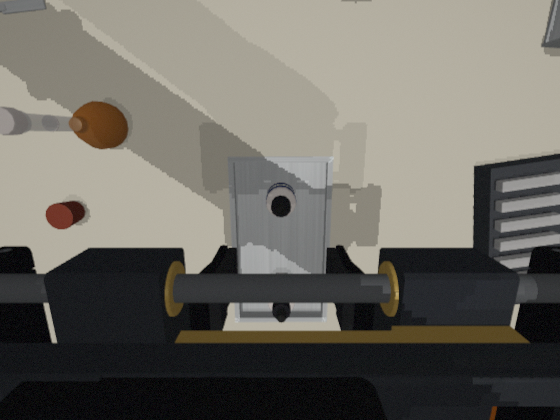

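Bottle one stands upright in the tray at (281,200), and the kept bottle at (281,311) is undisturbed. Next is bottle two.

Emit:
arm_command --series '[[[43,-19,0],0],[[86,-38,0],0],[[129,-57,0],0],[[172,-75,0],0],[[215,-94,0],0]]' --grip -0.4

```text
time_s: 22.25
tool_pos: [0.4923, -0.0423, 0.2059]
tool_rot: [179.9, -0.0, 90.1]
force: [0.2, 0.9, -0.2]
grip_width: 0.0605
grasp_force: 0.0
```

Emit:
arm_command --series '[[[43,-19,0],0],[[86,-38,0],0],[[108,-48,15],0],[[108,-48,40],0],[[108,-48,60],0]]'

```text
time_s: 22.75
tool_pos: [0.4447, 0.0652, 0.1452]
tool_rot: [179.9, -0.1, 90.2]
force: [-0.2, -0.0, -1.0]
grip_width: 0.0609
grasp_force: 0.0
```

```bash
python3 go.py .4457 .0641 .027 90
```

```text
t 22.75 tcp [0.4447 0.0652 0.1452] [ 1.799e+02 -1.000e-01  9.020e+01] w 0.0609 q7 -14
-> [4.457e-01 6.410e-02 2.700e-02 9.000e+01] shift [ -1.1   1.  118.2] turn 0.004
```

Run:
```python
import numpy as np
W=np.load('scene_w.npy')
for u,v in((230,165),(240,172),(243,175)): print(np.round(W[v,u],3))
P=np.vstack([np.load(n+'_w.npy').reshape(-1,3) for n in('scene','side')])
m=(abs(P[:,1]-.064)<.016)&(P[:,0]>.37)&(P[:,0]<.425)&(P[:,2]>.006); print(m.sum(),np.round(P[m].max(0),3) if m.any() else '')
```

```text
[0.316 0.085 0.044]
[0.344 0.085 0.03 ]
[0.354 0.082 0.027]
0
```

Clear; descending.

Emit:
arm_command --series '[[[-1,1,20],0],[[-1,1,50],0],[[-1,1,80],0],[[-1,1,105],0],[[-1,1,117],0]]'

```text
time_s: 23.25
tool_pos: [0.4449, 0.0628, 0.027]
tool_rot: [-179.9, 0.1, 90.1]
force: [-0.9, -0.5, 0.0]
grip_width: 0.061
grasp_force: 0.0
```

Emit:
arm_command --series '[[[0,0,0],0],[[0,0,0],0],[[0,0,0],0],[[0,0,0],0],[[0,0,0],0]]'

```text
time_s: 23.75
tool_pos: [0.4466, 0.0637, 0.029]
tool_rot: [179.9, -0.1, 90.1]
force: [-0.4, 0.3, 0.2]
grip_width: 0.0609
grasp_force: 0.0
```

Emit:
arm_command --series '[[[0,0,0],0],[[0,0,0],0],[[0,0,0],0],[[0,0,0],0],[[0,0,0],0]]' --grip 1

```text
time_s: 24.25
tool_pos: [0.4459, 0.0634, 0.0282]
tool_rot: [-180.0, 0.0, 90.1]
force: [0.4, 0.2, -0.4]
grip_width: 0.0318
grasp_force: 12.0
```

Emit:
arm_command --series '[[[0,0,-20],0],[[0,0,-60],0],[[0,0,-105],0],[[0,0,-150],0],[[0,0,-185],0]]'

```text
time_s: 24.75
tool_pos: [0.4464, 0.0633, 0.216]
tool_rot: [179.9, -0.1, 90.1]
force: [0.7, 0.2, 0.0]
grip_width: 0.0315
grasp_force: 12.0
```

```bash
python3 go.py .587 -.316 .21 90
```

```text
t 24.75 tcp [0.4464 0.0633 0.216 ] [ 1.799e+02 -1.000e-01  9.010e+01] w 0.0315 q7 -16
-> [ 0.587 -0.316  0.21  90.   ] shift [-379.5  140.     6. ] turn 0.002
```

Emit:
arm_command --series '[[[-30,11,0],0],[[-72,27,0],0],[[-116,43,0],0],[[-160,59,0],0],[[-204,75,0],0]]'

```text
time_s: 25.25
tool_pos: [0.5218, -0.1419, 0.2136]
tool_rot: [179.9, -0.1, 90.2]
force: [0.8, 0.0, -0.6]
grip_width: 0.0314
grasp_force: 12.0
```

Emit:
arm_command --series '[[[-44,16,0],0],[[-88,33,0],0],[[-130,48,0],0],[[-160,59,0],0],[[-175,65,0],0]]'

```text
time_s: 25.75
tool_pos: [0.5861, -0.3191, 0.2122]
tool_rot: [-179.9, 0.1, 89.9]
force: [-0.5, 0.4, -0.8]
grip_width: 0.0315
grasp_force: 12.0
```

Emit:
arm_command --series '[[[0,0,10],0],[[0,0,30],0],[[0,0,50],0],[[0,0,65],0],[[0,0,65],0]]'

```text
time_s: 26.25
tool_pos: [0.5855, -0.3129, 0.1453]
tool_rot: [-179.8, -0.2, 90.2]
force: [-0.2, 0.0, -1.3]
grip_width: 0.0317
grasp_force: 12.0
```

```bash
python3 go.py .5875 -.316 .031 90
```

```text
t 26.25 tcp [ 0.5855 -0.3129  0.1453] [-179.8   -0.2   90.2] w 0.0317 q7 44
-> [ 5.875e-01 -3.160e-01  3.100e-02  9.000e+01] shift [ -3.1   1.9 114.3] turn 0.003
```

Emit:
arm_command --series '[[[-1,2,25],0],[[-1,2,50],0],[[-1,2,75],0],[[-1,2,98],0],[[-1,2,108],0]]'

```text
time_s: 26.75
tool_pos: [0.5882, -0.315, 0.0388]
tool_rot: [-179.9, -0.1, 90.2]
force: [-0.4, 0.3, -0.6]
grip_width: 0.0317
grasp_force: 12.0
```

Emit:
arm_command --series '[[[0,0,1],0],[[0,0,2],0],[[0,0,3],0],[[0,0,3],0],[[0,0,3],0]]'

```text
time_s: 27.25
tool_pos: [0.5891, -0.3166, 0.0381]
tool_rot: [179.9, 0.0, 90.1]
force: [0.7, 0.3, -0.3]
grip_width: 0.0314
grasp_force: 12.0
```

Emit:
arm_command --series '[[[0,0,2],0],[[0,0,4],0],[[0,0,6],0],[[0,0,7],0],[[0,0,7],0]]'

```text
time_s: 27.75
tool_pos: [0.5887, -0.3163, 0.0304]
tool_rot: [-180.0, -0.0, 90.1]
force: [0.3, 1.1, 1.6]
grip_width: 0.0316
grasp_force: 12.0
```

Emit:
arm_command --series '[[[0,0,0],0],[[0,0,0],0],[[0,0,1],0],[[0,0,1],0],[[0,0,1],0]]'

```text
time_s: 28.25
tool_pos: [0.5887, -0.3163, 0.0303]
tool_rot: [180.0, -0.0, 90.1]
force: [-2.8, 2.8, 8.0]
grip_width: 0.032
grasp_force: 12.0
```

Emit:
arm_command --series '[[[0,0,0],0],[[0,0,0],0],[[0,0,0],0],[[0,0,0],0],[[0,0,0],0]]' --grip -0.15

```text
time_s: 28.75
tool_pos: [0.5887, -0.3163, 0.029]
tool_rot: [-180.0, -0.0, 90.1]
force: [0.7, -0.1, -1.0]
grip_width: 0.0497
grasp_force: 0.0
```

Emit:
arm_command --series '[[[0,0,-15],0],[[0,0,-50],0],[[0,0,-95],0],[[0,0,-140],0],[[0,0,-180],0]]'

```text
time_s: 29.25
tool_pos: [0.5887, -0.3169, 0.213]
tool_rot: [179.9, 0.1, 90.1]
force: [1.2, -0.3, -0.5]
grip_width: 0.0497
grasp_force: 0.0
```

```bash
python3 go.py .339 -.279 .21 20
```

```text
t 29.25 tcp [ 0.5887 -0.3169  0.213 ] [1.799e+02 1.000e-01 9.010e+01] w 0.0497 q7 43
-> [ 0.339 -0.279  0.21  20.   ] shift [  38.2 -249.7    3. ] turn 1.223
```

Emit:
arm_command --series '[[[7,-44,0],0.14],[[14,-88,0],0.28],[[20,-132,0],0.42],[[27,-176,0],0.56],[[34,-220,0],0.7]]' --grip -0.3 --grip_force 15

```text
time_s: 29.75
tool_pos: [0.3865, -0.2852, 0.2102]
tool_rot: [-179.5, -0.1, 53.9]
force: [-1.1, 0.3, -0.1]
grip_width: 0.0563
grasp_force: 0.0
```

Emit:
arm_command --series '[[[0,0,0],0.14],[[0,0,0],0.28],[[0,0,0],0.42],[[0,0,0],0.52],[[0,0,0],0.52]]'

```text
time_s: 30.25
tool_pos: [0.3883, -0.2851, 0.2114]
tool_rot: [-179.6, 0.0, 24.4]
force: [-0.0, -0.2, -0.2]
grip_width: 0.0565
grasp_force: 0.0
```

```bash
python3 go.py .339 -.279 .1 20
```

```text
t 30.25 tcp [ 0.3883 -0.2851  0.2114] [-179.6    0.    24.4] w 0.0565 q7 -37
-> [ 0.339 -0.279  0.1   20.   ] shift [-42.4 -25.9 111.4] turn 0.076
```

Emit:
arm_command --series '[[[-21,-13,0],0.07],[[-42,-26,5],0.07],[[-42,-26,35],0.07],[[-42,-26,70],0.07],[[-42,-26,100],0.07]]'

```text
time_s: 30.75
tool_pos: [0.3388, -0.2777, 0.1103]
tool_rot: [-179.6, -0.0, 20.5]
force: [0.6, 1.0, -1.3]
grip_width: 0.0565
grasp_force: 0.0
```

Emit:
arm_command --series '[[[0,0,0],0],[[0,0,20],0],[[0,0,20],0],[[0,0,20],0],[[0,0,20],0]]'

```text
time_s: 31.25
tool_pos: [0.3399, -0.278, 0.0924]
tool_rot: [-179.7, 0.1, 20.5]
force: [0.2, -0.1, 0.4]
grip_width: 0.0564
grasp_force: 0.0
```

```bash
python3 go.py .339 -.279 .011 20
```

```text
t 31.25 tcp [ 0.3399 -0.278   0.0924] [-1.797e+02  1.000e-01  2.050e+01] w 0.0564 q7 -37
-> [ 3.39e-01 -2.79e-01  1.10e-02  2.00e+01] shift [-1.2  0.6 81.4] turn 0.008
```

Emit:
arm_command --series '[[[-1,0,20],0],[[-1,0,40],0],[[-1,0,60],0],[[-1,0,74],0],[[-1,0,81],0]]'

```text
time_s: 31.75
tool_pos: [0.3377, -0.2772, 0.0097]
tool_rot: [-179.6, 0.2, 20.5]
force: [-1.0, -0.4, 0.6]
grip_width: 0.0566
grasp_force: 0.0
```

Emit:
arm_command --series '[[[0,0,0],0],[[0,0,0],0],[[0,0,0],0],[[0,0,0],0],[[0,0,0],0]]' --grip 1

```text
time_s: 32.25
tool_pos: [0.3383, -0.2775, 0.0106]
tool_rot: [-179.6, 0.1, 20.5]
force: [-0.4, 0.5, 3.2]
grip_width: 0.0291
grasp_force: 14.8
```

Emit:
arm_command --series '[[[0,0,-10],0],[[0,0,-35],0],[[0,0,-75],0],[[0,0,-120],0],[[0,0,-165],0]]'

```text
time_s: 32.75
tool_pos: [0.338, -0.2784, 0.177]
tool_rot: [-179.6, -0.0, 20.4]
force: [1.7, 0.6, -0.6]
grip_width: 0.0293
grasp_force: 14.9
```

```bash
python3 go.py .339 -.279 .22 20 .55 -.19 .22 20 .6758 -.0195 .22 20
```

```text
t 32.75 tcp [ 0.338  -0.2784  0.177 ] [-179.6   -0.    20.4] w 0.0293 q7 -46
-> [ 0.339 -0.279  0.22  20.   ] shift [  0.7   0.9 -43. ] turn 0.008
-> [ 0.55 -0.19  0.22 20.  ] shift [228.7 -11.5  -0. ] turn -0.0
-> [ 6.758e-01 -1.950e-02  2.200e-01  2.000e+01] shift [ 176.5 -117.2   -0. ] turn -0.0
```

Emit:
arm_command --series '[[[20,0,-15],0],[[60,-3,-35],0],[[104,-6,-43],0],[[148,-8,-43],0],[[192,-11,-43],0]]'

```text
time_s: 33.25
tool_pos: [0.5169, -0.2001, 0.2183]
tool_rot: [-179.6, 0.0, 20.5]
force: [0.5, -1.0, 1.5]
grip_width: 0.0288
grasp_force: 14.9
```

Emit:
arm_command --series '[[[33,-18,0],-0.14],[[70,-38,0],-0.28],[[105,-58,0],-0.42],[[138,-77,0],-0.56],[[170,-95,0],-0.7]]'

```text
time_s: 33.75
tool_pos: [0.6417, -0.0509, 0.2176]
tool_rot: [-179.6, -0.1, 60.9]
force: [-0.3, -0.3, -0.2]
grip_width: 0.0286
grasp_force: 14.9
```

Emit:
arm_command --series '[[[0,0,0],-0.14],[[0,0,0],-0.28],[[0,0,0],-0.42],[[0,0,0],-0.56],[[0,0,0],-0.7]]'

```text
time_s: 34.25
tool_pos: [0.6407, -0.0527, 0.2177]
tool_rot: [-179.8, -0.4, 101.0]
force: [0.1, -0.4, -0.9]
grip_width: 0.0289
grasp_force: 14.9
```

```bash
python3 go.py .6745 -.016 .1 112; python3 -c "
from h import *
shot('wrist','w4')"
```

```text
t 34.25 tcp [ 0.6407 -0.0527  0.2177] [-179.8   -0.4  101. ] w 0.0289 q7 24
-> [ 6.745e-01 -1.600e-02  1.000e-01  1.120e+02] shift [ 29.5  40.2 117.7] turn -0.192
```

View pics/w4.png

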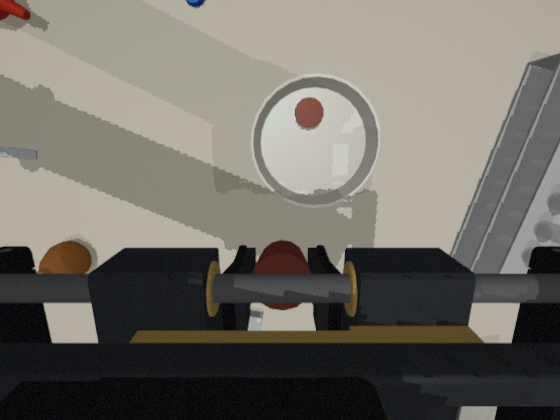

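The wrist view shows the stopper held at (280,275), and the dish at (315,140) with its own stopper at (309,112).

Emit:
arm_command --series '[[[10,14,0],-0.1],[[20,28,0],-0.19],[[29,40,10],-0.19],[[29,40,35],-0.19],[[29,40,60],-0.19]]'

```text
time_s: 34.8
tool_pos: [0.6749, -0.0156, 0.1566]
tool_rot: [-179.9, -0.4, 111.4]
force: [-1.0, -0.4, -1.1]
grip_width: 0.0286
grasp_force: 14.9
```

Emit:
arm_command --series '[[[0,0,15],0],[[0,0,25],0],[[0,0,25],0],[[0,0,25],0],[[0,0,25],0]]'

```text
time_s: 35.3
tool_pos: [0.6752, -0.0166, 0.1343]
tool_rot: [-180.0, -0.4, 111.5]
force: [-0.1, -1.1, 0.2]
grip_width: 0.0291
grasp_force: 14.9
```

```bash
python3 go.py .6745 -.016 .019 112
python3 - <<'E'
import numpy as np
P=np.vstack([np.load(n+'_w.npy').reshape(-1,3) for n in('scene','side')])
d=P[:,:2]-[.6745,-.016]; a=np.radians(22); y=d@[np.cos(a),np.sin(a)]; x=d@[-np.sin(a),np.cos(a)]
for L in(.1,.12,.14):
  m=(abs(y)<L)&(abs(x)<.05)&(P[:,2]>.045); print(L,m.sum())
E
```

```text
t 35.3 tcp [ 0.6752 -0.0166  0.1343] [-180.    -0.4  111.5] w 0.0291 q7 33
-> [ 6.745e-01 -1.600e-02  1.900e-02  1.120e+02] shift [  0.8  -0.4 115.3] turn -0.008
0.1 0
0.12 0
0.14 0
```

Emit:
arm_command --series '[[[0,0,25],0],[[0,0,50],0],[[0,0,75],0],[[0,0,98],0],[[0,0,110],0]]'

```text
time_s: 35.8
tool_pos: [0.6733, -0.0156, 0.0217]
tool_rot: [-179.8, -0.4, 111.5]
force: [0.1, 0.0, -1.3]
grip_width: 0.0289
grasp_force: 14.9
```

Emit:
arm_command --series '[[[0,0,1],0],[[0,0,2],0],[[0,0,3],0],[[0,0,4],0],[[0,0,5],0]]'

```text
time_s: 36.3
tool_pos: [0.6744, -0.0158, 0.0187]
tool_rot: [-179.9, -0.4, 111.5]
force: [-0.1, 0.2, -0.8]
grip_width: 0.029
grasp_force: 14.9
```

Emit:
arm_command --series '[[[0,0,0],0],[[0,0,1],0],[[0,0,1],0],[[0,0,1],0],[[0,0,1],0]]'

```text
time_s: 36.8
tool_pos: [0.6738, -0.0158, 0.0169]
tool_rot: [-179.9, -0.4, 111.5]
force: [-0.7, 0.2, 0.1]
grip_width: 0.0287
grasp_force: 14.9
```

Emit:
arm_command --series '[[[0,0,0],0],[[0,0,0],0],[[0,0,0],0],[[0,0,0],0],[[0,0,0],0]]' --grip -0.05

```text
time_s: 37.3
tool_pos: [0.6738, -0.0158, 0.0169]
tool_rot: [-179.9, -0.4, 111.5]
force: [0.7, 0.1, -0.1]
grip_width: 0.0451
grasp_force: 0.0
```

Emit:
arm_command --series '[[[0,0,-10],0],[[0,0,-35],0],[[0,0,-80],0],[[0,0,-130],0],[[0,0,-180],0]]'

```text
time_s: 37.8
tool_pos: [0.6743, -0.017, 0.1994]
tool_rot: [-179.9, -0.4, 111.5]
force: [1.8, -0.4, 0.7]
grip_width: 0.046
grasp_force: 0.0
```

Emit:
arm_command --series '[[[0,0,-50],0],[[0,0,-80],0],[[0,0,-80],0],[[0,0,-80],0],[[0,0,-80],0]]'

```text
time_s: 38.3
tool_pos: [0.6744, -0.0171, 0.2756]
tool_rot: [-179.7, -0.5, 111.5]
force: [-1.0, 0.0, 0.2]
grip_width: 0.0455
grasp_force: 0.0
```

```bash
python3 -c "
from h import *
im,_=shot('scene','s2'); im2,_=shot('side','d2')
cv2.imwrite('pics/f1.png',cv2.resize(im[90:420,140:420],None,fx=1.8,fy=1.8)); cv2.imwrite('pics/f2.png',cv2.resize(im2[100:330,120:480],None,fx=2,fy=2))"
```

```text
(no output)
```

View pics/f1.png

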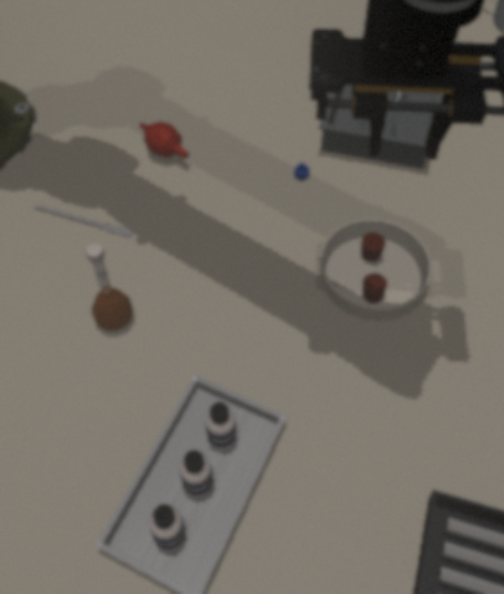

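View pics/f2.png

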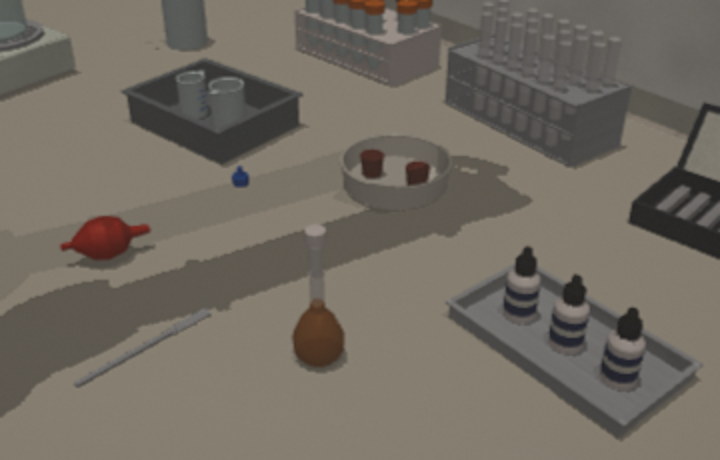

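The pictures show three bottles upright in the tray, two beakers upright in the tub, two stoppers standing in the dish, and the flask where it was. The gripper is clear of everything.

```bash
python3 -c "
from cell import env
print(env.sign_off())"
```

```text
the job is handed in; nothing more can be done
None
```

The job is handed in after about 38 s of robot time: both bottles are upright in the tray, both beakers upright in the tub, the stopper is in the dish, and the flask and first bottle are still standing where they were in the final pictures; the sign-off returned no verdict.

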